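# Set up the cup labelling station

## Robot

A 7-joint arm with a two-finger parallel gripper is mounted at the origin on the work surface. World frame = base frame: x ahead of the robot, y to its left, z up, the work surface at z = 0. Lengths are in m, angles in rad, forces in N, time in s.
With the tool pointing down it reaches from about 0.4 to 0.85 m from the base axis. Payload 4.4 kg.
Tool frame: the origin (TCP) lies midway between the tips of the shut fingers; the grasp point (between the pads) lies 19 mm behind it; z points along the fingers, y is the line along which they close (so a half turn about z gives the same grasp; the last joint's range is limited). The gripper opens to 94 mm and grips with 3 to 60 N. Pads are 16 mm wide; open, the fingers measure 119 mm over their backs; the gripper's body (75 mm by 177 mm) begins 78 mm behind the grasp point.
Start: joints at [1.057, 0.628, 0.038, 1.517, -0.027, 0.996, -0.02], TCP at [0.281, -0.586, 0.205] pointing down, gripper open.
Joint ranges: [-3.06, 3.06], [-0.37, 2.12], [-1.25, 1.32], [0.18, 2.47], [-1.1, 4.24], [0.23, 1.98], [-2.94, 2.94]. Speed limits (rad/s): [2.57, 2.57, 3.14, 3.14, 3.14, 3.14, 3.14].

## Interface

Orientations are given as a unit quaternion [w, x, y, z].
In Python, from station import env, get_image, camera_model gives the robot as it stands.
- The arm moves only by the shell command python3 -m pendant 'ROWS' [FORCE]. ROWS is JSON, one flat list of numbers, 5 for each row, row after row: the opening, from -1 (shut) to 1 (fully open), so that 0 is half open, then the shift along the world's x, y, z in m, then the turn about the world's z in degrees. In form: [jaw, dx, dy, dz, roll, jaw, dx, dy, dz, roll, ...]. A call has 1 to 5 rows; each row shifts and turns the commanded pose from where the row before left it; what a row does not reach is not made up. A row lasts 1/10 s, in which the tool goes at most 50 mm and 8.59 degrees, less where a joint would pass 70% of its speed; a pose out of reach is approached as far as the arm can. A call with a gripper value outside its range is refused whole. The fingers move at their own pace and stop on an object; FORCE is the grip in N (left out, the last holds). Time passes only in rows, so rows that do not move let the fingers close. It gives the time, the measured TCP pose, the force, the opening and the grip force at its end, in the units of the state.
- env.get_state(): the state, without advancing time (a new reading comes with each control period).
- get_image(name): name is "scene" or "top" or "wrist"; returns the picture (480x640x3 uint8, red, green, blue); there is no depth.
- camera_model(name): a dict with "vfov" (degrees; the focal length in pixels is half the picture's height over the tangent of half this angle, whatever the lens; pixels are square), "cx", "cy" (the principal point, pixels), "k1" (the pictures are not rectified: a ray, as slopes to the right and down, at radius r is drawn at 1 + k1 r^2 times it, then the intrinsics apply), "R" (3x3) and "t" (3): a world point X has camera coordinates R X + t. Camera axes: x right, y down, z forward; pixel columns grow to the right and rows downward; lengths in m; the calibration is good to about 2 mm. A picture is of the moment at which its call begins: read the wrist's pose just before it. camera_model takes no time and is no camera call; for the wrist camera it gives the pose at the moment of the call.
- env.finish_job(): hands the job in; it is judged then, once.
The state is a dict: "time": time; "joint_pos": joint angles; "dq": joint speeds; "effort": joint torques, N m; "eef_pos": TCP position; "tcp_rot": TCP orientation; "wrist_force": force on the tool from outside, world axes, zero at the start; "ft_torque": the same for the moment, N m; "opening": opening from 0.0 (shut) to 1.0 (fully open); "grasp_force": force on a finger pad.
Only numpy, scipy, OpenCV 4.12 (cv2) and the standard library are available. Lean on these libraries where they do the work, as an engineer would, in place of code of your own. Each camera call takes 0.05 s, during which the arm holds its last target. There are 200 camera calls.

## Task

Set up the station for labelling adapter cups: take the spent cardboard core off the dispenser's spindle and put it in the red waste bin, then mount the fresh label roll on the spindle, fully down on its disc. Pull apart the cups that are stuck inside one another and stand every one, any loose one too, upright and wholly on the floor of the tray marked for its size (large blue cups, medium yellow cups, small red plugs). Leave the amber bottle alone.

Things in the scene. Friction and masses are not known exactly. Their poses are not given: they have to be found in the camera images.
- cup_LA: large blue round open cup, straight wall: 66 mm outside, 72 mm tall, bore 56.6 mm wide and 42 mm deep over a 30 mm thick base, 300 g. Origin: centre of underside, z up its axis. At the start cup_MA, if present, is stuck in its bore, 30 mm proud; a sprung rubber pad there resists with about 2 N: pull it slowly straight up while this cup stands on the table.
- cup_LB: large blue round open cup, straight wall: 66 mm outside, 72 mm tall, bore 56.6 mm wide and 42 mm deep over a 30 mm thick base, 300 g. Origin: centre of underside, z up its axis. At the start cup_MB, if present, is stuck in its bore, 30 mm proud; a sprung rubber pad there resists with about 2 N: pull it slowly straight up while this cup stands on the table.
- cup_MA: medium yellow round open cup, straight wall: 53 mm outside, 72 mm tall, bore 43.6 mm wide and 42 mm deep over a 30 mm thick base, 180 g. Origin: centre of underside, z up its axis. At the start cup_SA, if present, is stuck in its bore, 30 mm proud; a sprung rubber pad there resists with about 2 N: pull it slowly straight up while this cup stands in its own outer cup, which holds it back.
- cup_MB: medium yellow round open cup, straight wall: 53 mm outside, 72 mm tall, bore 43.6 mm wide and 42 mm deep over a 30 mm thick base, 180 g. Origin: centre of underside, z up its axis. At the start cup_SB, if present, is stuck in its bore, 30 mm proud; a sprung rubber pad there resists with about 2 N: pull it slowly straight up while this cup stands in its own outer cup, which holds it back.
- cup_MC: medium yellow round open cup, straight wall: 53 mm outside, 72 mm tall, bore 43.6 mm wide and 42 mm deep over a 30 mm thick base, 180 g. Origin: centre of underside, z up its axis. Stands alone at the start. May be absent.
- cup_SA: small red round plug, a plain closed cylinder with a white ring on top: 40 mm outside, 72 mm tall, 90 g; it is the smallest of the nested cups. Origin: centre of underside, z up its axis. May be absent.
- cup_SB: small red round plug, a plain closed cylinder with a white ring on top: 40 mm outside, 72 mm tall, 90 g; it is the smallest of the nested cups. Origin: centre of underside, z up its axis. May be absent.
- tray_L_floor (a point): centre of the floor, at floor height (3 mm), of the fixed low white tray for large blue cups; two 66 mm blue rings are printed on it. Inside 210 mm long (point x) by 90 mm wide (y), lip 7 mm above the floor. The three trays lie side by side, 110 mm apart in y, in any order.
- tray_M_floor (a point): centre of the floor, at floor height (3 mm), of the fixed low white tray for medium yellow cups; three 53 mm yellow rings are printed on it. Inside 210 mm long (point x) by 90 mm wide (y), lip 7 mm above the floor. The three trays lie side by side, 110 mm apart in y, in any order.
- tray_S_floor (a point): centre of the floor, at floor height (3 mm), of the fixed low white tray for small red cups; two 40 mm red rings are printed on it. Inside 210 mm long (point x) by 90 mm wide (y), lip 7 mm above the floor. The three trays lie side by side, 110 mm apart in y, in any order.
- dispenser: fixed grey label dispenser, base 120 x 120 x 20 mm with a 72 mm black disc on it (top 24 mm above the table), an upright steel spindle in the middle and a low aluminium blade along its -x edge (top at 34 mm). Origin at the centre of its underside.
- spindle_foot (a point): foot of the spindle on its axis, at the top of the black disc. The spindle is 18 mm thick, 65 mm tall, the last 8 mm tapering; z up along it.
- spent_core: empty cardboard core: tube 34 mm outside, 25 mm bore, 50 mm tall, 25 g, standing on the spindle at the start. Origin at the centre of its underside, z along its axis.
- label_roll: fresh white label roll on a cardboard core: 60 mm outside, 25 mm bore, 50 mm tall, 120 g, standing upright on the table at the start. Origin at the centre of its underside, z up along its axis.
- waste_bin: fixed red open bin, the only red one, 120 x 120 mm outside, 60 mm high, wall and floor 4 mm. Origin at the centre of its underside.
- amber_bottle: bystander: amber bottle, 60 mm wide, 110 mm tall, origin under its centre; leave alone
Mind the look-alikes: they are no part of the job. What is shaped like the cup_MC but green is not meant.

How it is judged:
On the way, in this order (a step that is already met when the one before it is completed fails the run):
1. the spent core is off the spindle and in the waste bin (x of spent_core in the frame of waste_bin between -0.06 and 0.06 m and y of spent_core in the frame of waste_bin between -0.06 and 0.06 m and z of spent_core in the frame of waste_bin below 0.06 m and height (world z) of spent_core above 0 m), for 0.2 s.
2. the fresh label roll is fully down on the spindle (horizontal distance between label_roll and spindle_foot below 0.007 m and z of label_roll in the frame of spindle_foot between -0.005 and 0.005 m and angle between label_roll's own z axis and vertical below 0.1 rad), for 0.2 s.
At the end, for the whole second after the job is handed in: The spent core lies in the waste bin; the label roll is upright on the spindle, within 5 mm of fully down; every cup present stands upright by itself (within 0.1 rad, at rest) on the floor (within 6 mm) of the tray of its size, wholly inside the lip (all of step 1 and all of step 2 and x of cup_LA in the frame of tray_L_floor between -0.074 and 0.074 m and y of cup_LA in the frame of tray_L_floor between -0.014 and 0.014 m and z of cup_LA in the frame of tray_L_floor between -0.006 and 0.006 m and angle between each of cup_LA, cup_LB, cup_MA, cup_MB, cup_MC, cup_SA, cup_SB's own z axis and vertical below 0.1 rad and linear speed of each of cup_LA, cup_LB, cup_MA, cup_MB, cup_MC, cup_SA, cup_SB below 0.02 m/s and x of cup_LB in the frame of tray_L_floor between -0.074 and 0.074 m and y of cup_LB in the frame of tray_L_floor between -0.014 and 0.014 m and z of cup_LB in the frame of tray_L_floor between -0.006 and 0.006 m and x of cup_MA in the frame of tray_M_floor between -0.0805 and 0.0805 m and y of cup_MA in the frame of tray_M_floor between -0.0205 and 0.0205 m and z of cup_MA in the frame of tray_M_floor between -0.006 and 0.006 m and x of cup_MB in the frame of tray_M_floor between -0.0805 and 0.0805 m and y of cup_MB in the frame of tray_M_floor between -0.0205 and 0.0205 m and z of cup_MB in the frame of tray_M_floor between -0.006 and 0.006 m and x of cup_MC in the frame of tray_M_floor between -0.0805 and 0.0805 m and y of cup_MC in the frame of tray_M_floor between -0.0205 and 0.0205 m and z of cup_MC in the frame of tray_M_floor between -0.006 and 0.006 m and x of cup_SA in the frame of tray_S_floor between -0.087 and 0.087 m and y of cup_SA in the frame of tray_S_floor between -0.027 and 0.027 m and z of cup_SA in the frame of tray_S_floor between -0.006 and 0.006 m and x of cup_SB in the frame of tray_S_floor between -0.087 and 0.087 m and y of cup_SB in the frame of tray_S_floor between -0.027 and 0.027 m and z of cup_SB in the frame of tray_S_floor between -0.006 and 0.006 m); the robot touches nothing.
It fails at once if the amber bottle is moved more than 30 mm or knocked over (distance of amber_bottle from where it was at the start of the episode above 0.03 m or angle between amber_bottle's own z axis and vertical above 0.5 rad).
Of cup_SA, cup_SB, cup_MC only 1 to 3 are there at a start; the rules pass over those that are not, and their reading is None.
At some moment in a run one of label_roll, cup_MC may be knocked a few centimetres aside while the robot is not near it.
It also fails if it takes over 210 s, if anything falls off the work surface, if the arm or the gripper's body presses on something with over 40 N, if the wrist force passes 120 N, or if a joint passes its speed limit or range.

## Working session

There is one attempt and no reset: what is moved stays moved. The work goes in short steps, Python scripts to look and compute and a shell command to move; the robot and the scene stay as the last step left them, time stands still between calls to the robot, and variables do not carry over. Pictures are saved under pics/ and viewed, at most 14 in all, crops included, and the job is handed in when it is done.

```bash
ls; mkdir -p pics; cat > h.py <<'E'
import numpy as np,cv2,json
from station import env,get_image,camera_model
def ray(m,px):
    f=240/np.tan(np.radians(m["vfov"])/2)
    d=(np.atleast_2d(px).astype(float)-[m["cx"],m["cy"]])/f
    s=d.copy()
    for _ in range(30): s=d/(1+m["k1"]*(s**2).sum(1,keepdims=True))
    R=np.array(m["R"]);t=np.array(m["t"])
    v=np.c_[s,np.ones(len(s))]@R
    return -R.T@t,v
def onz(m,px,z):
    c,v=ray(m,px); return c+v*((z-c[2])/v[:,2])[:,None]
def proj(m,X):
    f=240/np.tan(np.radians(m["vfov"])/2)
    p=np.atleast_2d(X)@np.array(m["R"]).T+np.array(m["t"]);s=p[:,:2]/p[:,2:]
    return s*(1+m["k1"]*(s**2).sum(1,keepdims=True))*f+[m["cx"],m["cy"]]
def snap(n,fn=None):
    m=camera_model(n);im=get_image(n)
    if fn: cv2.imwrite("pics/"+fn,im[:,:,::-1])
    return m,im
E
python3 - <<'E'
from h import *
for n in("top","scene"):
    m,im=snap(n,n+"0.png"); print(n,m["vfov"],m["k1"],-np.array(m["R"]).T@m["t"],np.round(m["R"],2).tolist())
print(env.get_state())
E
```

```text
pics
top 54.87513303126623 -0.09206261721739133 [0.44485511 0.05455033 1.05678568] [[-0.02, -1.0, 0.01], [-1.0, 0.02, -0.1], [0.1, -0.01, -1.0]]
scene 56.31547051858958 0.02593539449731076 [1.20603585 0.16200113 0.56274287] [[-0.16, 0.99, 0.02], [0.57, 0.11, -0.81], [-0.8, -0.12, -0.58]]
{'time': 0.1, 'joint_pos': array([ 1.05719192,  0.6291835 ,  0.03847265,  1.51825846, -0.0269444 ,
        0.99629795, -0.01995412]), 'dq': array([-1.25393623e-03, -8.14406396e-04, -1.34605314e-03, -1.86753503e-03,
        1.40231659e-03, -6.86196742e-05,  7.37030867e-04]), 'effort': array([ 2.88392606e-03, -5.50792980e+01,  1.14746645e+00, -1.87116104e+01,
       -5.21080638e-02,  1.92312832e-02,  3.79861638e-05]), 'eef_pos': array([ 0.28118414, -0.58538109,  0.20469511]), 'tcp_rot': array([-7.85039609e-04,  9.75032149e-01,  2.22062253e-01, -2.17362174e-04]), 'wrist_force': array([ 0.03131316, -0.06948372, -0.16307456]), 'ft_torque': array([-0.0254581 ,  0.01561796, -0.06875932]), 'grasp_force': 0.0, 'opening': 1.000775062404368}
```

View pics/top0.png

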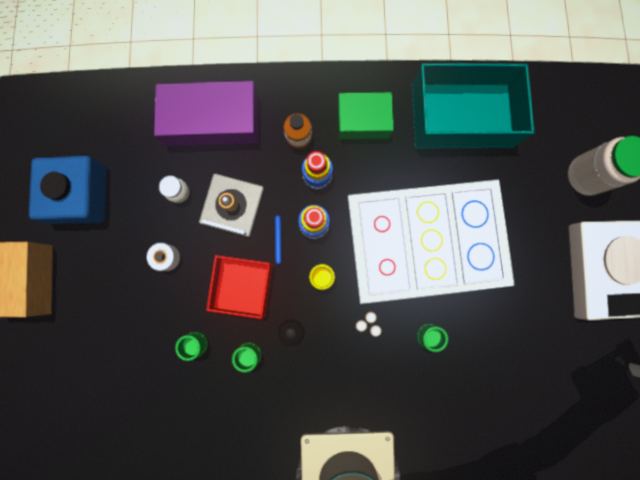

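View pics/scene0.png

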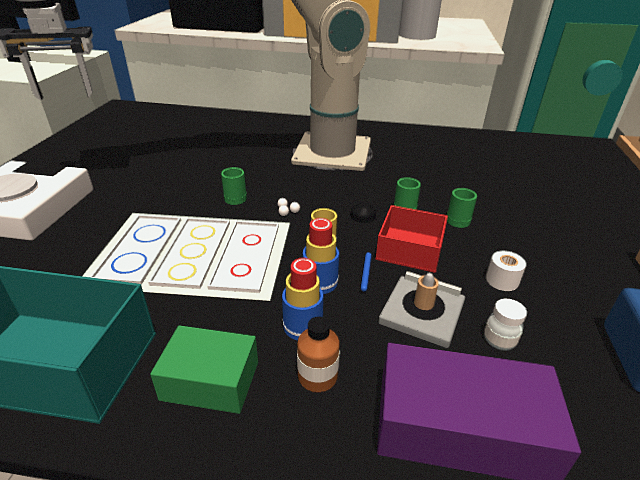

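The top view shows trays S at (382,245), M at (432,240) and L at (478,235). Both three-cup stacks are at (317,165) and (313,218), with a loose yellow cup at (321,277). The spindle with the core is at (229,202), the red bin at (239,287), the roll at (163,257) and the amber bottle at (297,128). All seven cups are present.

```bash
cat > m.py <<'E'
from h import *
m,im=snap("top")
hsv=cv2.cvtColor(im,cv2.COLOR_RGB2HSV)
def cen(mask,x0,y0,x1,y1,hull=True):
    k=np.zeros_like(mask);k[y0:y1,x0:x1]=mask[y0:y1,x0:x1]
    pts=cv2.findNonZero(k)
    if pts is None: return None
    h=cv2.convexHull(pts);M=cv2.moments(h)
    return (M["m10"]/M["m00"],M["m01"]/M["m00"]),cv2.boundingRect(pts)
red=cv2.inRange(hsv,(0,120,80),(8,255,255))|cv2.inRange(hsv,(172,120,80),(180,255,255))
yel=cv2.inRange(hsv,(22,110,90),(34,255,255))
blu=cv2.inRange(hsv,(100,110,60),(125,255,255))
whi=cv2.inRange(hsv,(0,0,150),(180,70,255))
def show(n,r,z):
    if r: print(n,np.round(r[0],1),r[1],np.round(onz(m,[r[0]],z)[0],4))
show("stack1 ring",cen(whi,300,145,335,180),.132)
show("stack2 ring",cen(whi,297,200,332,232),.132)
show("MC",cen(yel,300,255,345,300),.06)
for i,(x,y) in enumerate([(382,224),(387,267)]): show("S ring",cen(red,x-15,y-15,x+15,y+15),.003)
for x,y in [(428,212),(432,240),(435,269)]: show("M ring",cen(yel,x-14,y-14,x+14,y+14),.003)
for x,y in [(475,214),(481,257)]: show("L ring",cen(blu,x-20,y-20,x+20,y+20),.003)
show("bin",cen(red,195,245,280,325),.03)
show("roll",cen(whi,143,240,185,275),.05)
show("rollhole",((160.,257.),0),.05)
show("core",((229.,201.),0),.074)
show("amber cap",((297.,122.),0),.11)
E
python3 m.py
python3 - <<'E'
import cv2
im=cv2.imread('pics/top0.png')
a=cv2.resize(im[165:305,140:340],(800,560),interpolation=cv2.INTER_CUBIC);cv2.imwrite('pics/c1.png',a)
E
```

```text
stack1 ring [317.  160.6] (305, 154, 25, 14) [0.6899 0.0529 0.132 ]
stack2 ring [312.4 215.6] (301, 206, 26, 21) [0.5765 0.0648 0.132 ]
MC [321.7 276.4] (309, 264, 27, 26) [0.4544 0.0484 0.06  ]
M ring [427.8 211.8] (418, 202, 21, 21) [ 0.5978 -0.2015  0.003 ]
M ring [431.3 239.9] (421, 230, 21, 21) [ 0.5322 -0.2065  0.003 ]
M ring [435.  268.7] (425, 260, 21, 19) [ 0.4657 -0.212   0.003 ]
L ring [474.5 213.7] (462, 201, 26, 27) [ 0.5912 -0.3119  0.003 ]
L ring [480.5 256.2] (468, 243, 26, 27) [ 0.4917 -0.3204  0.003 ]
bin [238.7 286.5] (206, 254, 67, 66) [0.4366 0.2325 0.03  ]
roll [159.8 256.2] (147, 243, 27, 28) [0.5064 0.403  0.05  ]
rollhole [160. 257.] 0 [0.5047 0.4026 0.05  ]
core [229. 201.] 0 [0.6209 0.2446 0.074 ]
amber cap [297. 122.] 0 [0.7808 0.0933 0.11  ]
```

View pics/c1.png

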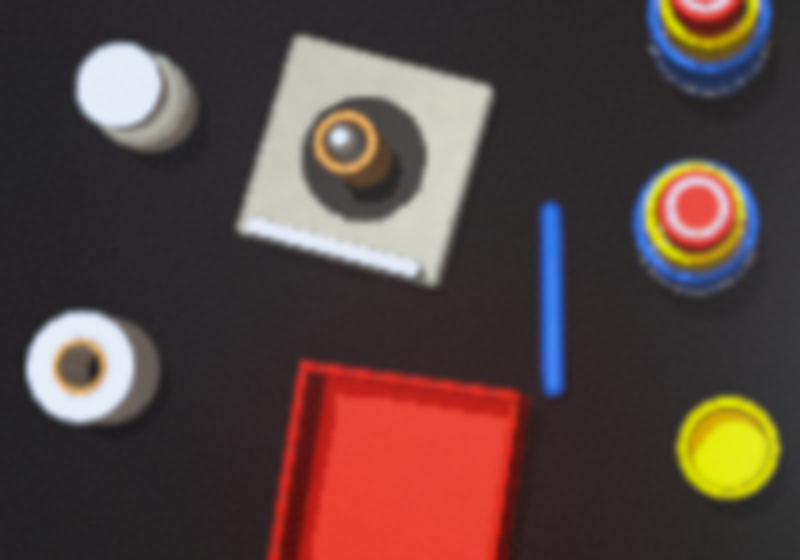

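```bash
python3 -m pendant '[1,0.016,0.042,0.02,-5.2,1,0.016,0.042,0.02,-5.2,1,0.016,0.042,0.02,-5.2,1,0.016,0.042,0.02,-5.2,1,0.016,0.042,0.02,-5.2]'
python3 -m pendant '[1,0.016,0.042,0,0,1,0.016,0.042,0,0,1,0.016,0.042,0,0,1,0.016,0.042,0,0,1,0.016,0.042,0,0]'
python3 -m pendant '[1,0.016,0.042,0,0,1,0.016,0.042,0,0,1,0.016,0.042,0,0,1,0.016,0.042,0,0,1,0.016,0.042,0,0]'
python3 -m pendant '[1,0.016,0.042,0,0,1,0.016,0.042,0,0,1,0.016,0.042,0,0,1,0.016,0.042,0,0,1,0,0,0,0]'
python3 - <<'E'
from h import *
m=camera_model("top")
for n,p,z in [("core",(226.5,200.8),.074),("disc",(231,204.7),.024),("st1",(317,160.6),.132),("st2",(314.2,217),.132),("roll",(160,256.7),.05)]: print(n,onz(m,[p],z)[0].round(4))
m,im=snap("wrist","w1.png");print(-np.array(m["R"]).T@m["t"],np.round(m["R"],2).tolist(),m["vfov"])
s=env.get_state();print(s["eef_pos"],s["tcp_rot"],s["joint_pos"])
E
```

```text
time: 0.65
eef_pos: [0.3617, -0.3739, 0.306]
tcp_rot: [-0.0, 1.0, -0.005, -0.0]
wrist_force: [0.6, -0.9, 1.1]
opening: 1.001
grasp_force: 0.0
time: 1.15
eef_pos: [0.4417, -0.1641, 0.3055]
tcp_rot: [0.0, 1.0, -0.003, 0.0]
wrist_force: [0.0, 0.1, -0.2]
opening: 1.0
grasp_force: 0.0
time: 1.65
eef_pos: [0.5217, 0.0458, 0.3054]
tcp_rot: [0.0, 1.0, -0.003, -0.0]
wrist_force: [0.6, -0.4, 0.8]
opening: 0.997
grasp_force: 0.0
time: 2.15
eef_pos: [0.5851, 0.2202, 0.3041]
tcp_rot: [-0.002, 1.0, 0.002, -0.001]
wrist_force: [0.5, 0.4, 0.3]
opening: 1.001
grasp_force: 0.0
core [0.6215 0.25   0.074 ]
disc [0.6212 0.2497 0.024 ]
st1 [0.69   0.0529 0.132 ]
st2 [0.5736 0.0612 0.132 ]
roll [0.5054 0.4026 0.05  ]
[0.65718136 0.22000374 0.48266546] [[0.0, -1.0, -0.01], [-0.97, -0.0, 0.25], [-0.25, 0.01, -0.97]] 59.58699081153502
[0.58486418 0.2158533  0.30423435] [-5.48806929e-04  9.99999453e-01 -2.09536692e-04 -8.65084701e-04] [-0.35219304  0.50478176 -0.0744614   1.45671793  0.0370365   1.18264404
 -2.00267414]
```

View pics/w1.png

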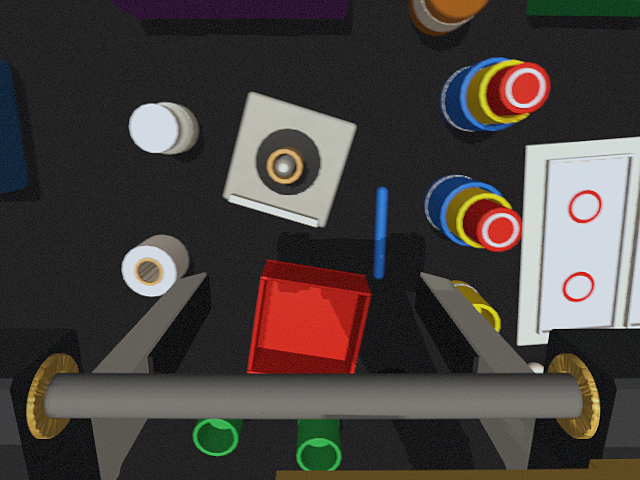

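The wrist view shows the core at (285,166), the disc centre at (288,163), the roll at (149,271), the stack tops at (525,88) and (499,229), and the bin at (308,318).

```bash
python3 - <<'E'
from h import *
m=camera_model("wrist")
for n,p,z in [("core",(285,166),.074),("spindle tip",(285,164),.089),("disc",(288,162),.024),("st1",(525,88),.132),("st2",(499,229.5),.132),("roll",(149,271),.05),("binN",(318,265),.06)]: print(n,onz(m,[p],z)[0].round(4))
E
```

```text
core [0.6212 0.2439 0.074 ]
spindle tip [0.6243 0.2428 0.089 ]
disc [0.6211 0.244  0.024 ]
st1 [0.6878 0.048  0.132 ]
st2 [0.572  0.0563 0.132 ]
roll [0.5056 0.3964 0.05  ]
binN [0.5159 0.2116 0.06  ]
```

```bash
python3 -m pendant '[1,0.018,0.017,-0.04,0,1,0.018,0.017,-0.04,0,1,0,0,-0.04,0,1,0,0,0,0,1,0,0,0,0]'
cat > w.py <<'E'
import sys
from h import *
s=env.get_state();m,im=snap("wrist",sys.argv[1]);p=s["eef_pos"]
np.savez("last.npz",R=m["R"],t=m["t"],im=im)
print("eef",p.round(4),"wf",s["wrist_force"].round(1),"op",round(s["opening"],3),"gf",round(s["grasp_force"],1),"t",s["time"], "q",s["tcp_rot"].round(3),"j7",s["joint_pos"][6].round(2))
E
cat > q.py <<'E'
import sys
from h import *
m=camera_model("wrist");d=np.load("last.npz");m["R"]=d["R"];m["t"]=d["t"];im=d["im"]
a=list(map(float,sys.argv[1:]))
for i in range(0,len(a),3): print(a[i:i+3],onz(m,[a[i:i+2]],a[i+2])[0].round(4))
E
python3 w.py w2.png
```

```text
time: 2.7
eef_pos: [0.6214, 0.2443, 0.1859]
tcp_rot: [0.001, 1.0, -0.004, -0.0]
wrist_force: [-0.1, 0.2, 0.5]
opening: 1.0
grasp_force: 0.0
eef [0.6214 0.2443 0.1859] wf [-0.1  0.2  0.5] op 1.0 gf 0.0 t 2.7 q [ 0.001  1.    -0.004 -0.   ] j7 -2.04
```

View pics/w2.png

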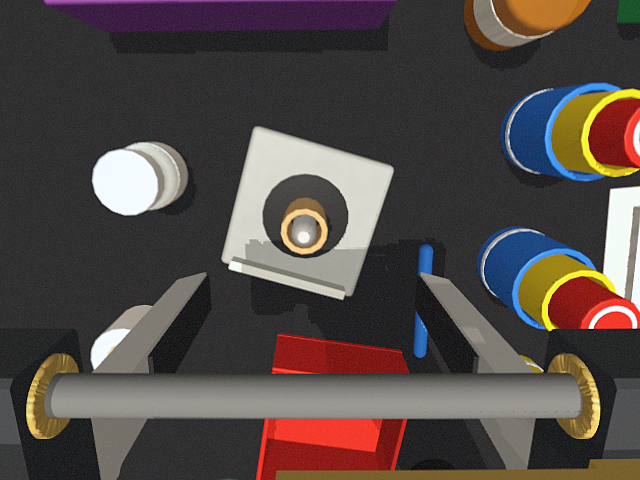

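The core top is at (304,232), the disc centre at (305,215), and the spindle tip near (304,229).

```bash
python3 q.py 304 232 0.074 305.5 215 0.024 304 228 0.089 600 125 0.102 582 300 0.102; python3 - <<'E'
from h import *
d=np.load("last.npz");hsv=cv2.cvtColor(d["im"],cv2.COLOR_RGB2HSV)
m=camera_model("wrist");m["R"]=d["R"];m["t"]=d["t"]
print(proj(m,np.array([[.6213,.2475,.024],[.6213,.2475,.074],[.6213,.2475,.089]])).round(1))
o=cv2.inRange(hsv,(8,60,90),(22,255,255));k=np.zeros_like(o);k[195:260,275:335]=o[195:260,275:335]
print(cv2.boundingRect(cv2.findNonZero(k)))
E
```

```text
[304.0, 232.0, 0.074] [0.6216 0.2513 0.074 ]
[305.5, 215.0, 0.024] [0.6237 0.251  0.024 ]
[304.0, 228.0, 0.089] [0.6281 0.2509 0.089 ]
[600.0, 125.0, 0.102] [0.6943 0.0691 0.102 ]
[582.0, 300.0, 0.102] [0.5795 0.0627 0.102 ]
[[309.7 217.9]
 [309.3 232.4]
 [309.1 237.7]]
(280, 197, 48, 58)
```

```bash
python3 -m pendant '[1,0,0.005,-0.04,0,1,0,0,-0.04,0,1,0,0,-0.04,0,1,0,0,-0.023,0,-1,0,0,0,0]' 12
python3 -m pendant '[-1,0,0,0,0,-1,0,0,0,0,-1,0,0,0,0,-1,0,0,0,0,-1,0,0,0,0]' 12
python3 -m pendant '[-1,0,0,0,0,-1,0,0,0,0,-1,0,0,0.015,0,-1,0,0,0.015,0,-1,0,0,0.015,0]' 12
```

```text
time: 3.25
eef_pos: [0.6209, 0.25, 0.0419]
tcp_rot: [0.001, 1.0, -0.003, -0.001]
wrist_force: [-0.7, -0.1, 0.0]
opening: 0.945
grasp_force: 0.0
time: 3.75
eef_pos: [0.6219, 0.2513, 0.0433]
tcp_rot: [-0.0, 1.0, -0.003, 0.001]
wrist_force: [0.9, 0.5, 0.1]
opening: 0.528
grasp_force: 0.0
time: 4.25
eef_pos: [0.6219, 0.2513, 0.0893]
tcp_rot: [-0.0, 1.0, -0.003, 0.001]
wrist_force: [0.3, 0.1, 0.1]
opening: 0.37
grasp_force: 12.0
```

```bash
python3 -m pendant '[-1,0,0,0.04,0,-1,0,0,0.04,0,-1,-0.03,-0.003,0,0,-1,-0.04,-0.004,0,0,-1,-0.04,-0.004,0,0]'
python3 -m pendant '[-1,-0.04,-0.004,0,0,-1,-0.035,-0.003,0,0,-1,0,0,-0.04,0,-1,0,0,-0.04,0,-1,0,0,-0.03,0]'
python3 -m pendant '[-1,0,0,0,0,0,0,0,0,0,0,0,0,0,0,0,0,0,0,0,0,0,0,0,0]'
python3 -m pendant '[0,0,0,0.04,0,0,0,0,0.04,0,0,0,0,0.04,0,0.5,0,0,0.04,0,1,0,0,0.04,0]'
python3 w.py w3.png
```

```text
time: 4.75
eef_pos: [0.5109, 0.2401, 0.1693]
tcp_rot: [-0.001, 1.0, -0.003, 0.001]
wrist_force: [0.1, 1.0, 0.2]
opening: 0.369
grasp_force: 12.0
time: 5.25
eef_pos: [0.4368, 0.2335, 0.0576]
tcp_rot: [-0.001, 1.0, -0.003, 0.001]
wrist_force: [0.3, -0.2, -0.3]
opening: 0.369
grasp_force: 12.0
time: 5.75
eef_pos: [0.4374, 0.2335, 0.0588]
tcp_rot: [-0.001, 1.0, -0.003, 0.001]
wrist_force: [-0.2, -1.3, -0.5]
opening: 0.499
grasp_force: 0.0
time: 6.25
eef_pos: [0.4363, 0.2329, 0.26]
tcp_rot: [-0.0, 1.0, -0.003, 0.001]
wrist_force: [1.5, -0.0, 0.3]
opening: 0.63
grasp_force: 0.0
eef [0.4363 0.2329 0.26  ] wf [ 1.5 -0.   0.3] op 0.63 gf 0.0 t 6.25 q [-0.     1.    -0.003  0.001] j7 -2.16
```

View pics/w3.png

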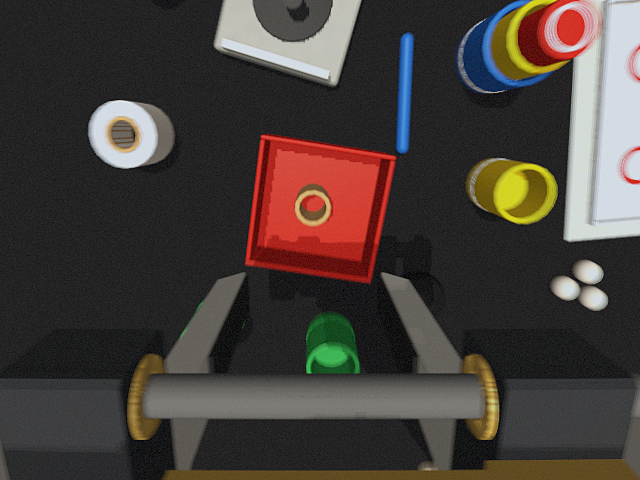

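The core stands in the bin at (313,205). The roll's top centre is at (123,134).

```bash
python3 q.py 123 134 0.05; python3 -m pendant '[1,0.018,0.042,0,0,1,0.018,0.042,0,0,1,0.017,0.042,-0.03,0,1,0.017,0.042,-0.04,0,1,0,0,-0.02,0]'
python3 -m pendant '[1,0,0,0,0,1,0,0,0,0]'
python3 w.py w4.png; python3 - <<'E'
from h import *
d=np.load("last.npz");hsv=cv2.cvtColor(d["im"],cv2.COLOR_RGB2HSV)
m=camera_model("wrist");m["R"]=d["R"];m["t"]=d["t"]
w=cv2.inRange(hsv,(0,0,185),(180,40,255));w[330:]=0
for c in cv2.findContours(w,cv2.RETR_EXTERNAL,cv2.CHAIN_APPROX_NONE)[0]:
    if cv2.contourArea(c)>800:
        e=cv2.fitEllipse(cv2.convexHull(c));print(e,cv2.contourArea(c),onz(m,[e[0]],.05)[0].round(4))
# dark bore
E
```

```text
[123.0, 134.0, 0.05] [0.5049 0.4053 0.05  ]
time: 6.8
eef_pos: [0.5013, 0.3958, 0.1741]
tcp_rot: [-0.001, 1.0, -0.001, -0.001]
wrist_force: [-0.5, -0.4, -0.8]
opening: 0.999
grasp_force: 0.0
time: 7.0
eef_pos: [0.5023, 0.3897, 0.1772]
tcp_rot: [0.0, 1.0, -0.003, 0.0]
wrist_force: [0.7, 0.8, -0.2]
opening: 1.005
grasp_force: 0.0
eef [0.5023 0.3897 0.1772] wf [ 0.7  0.8 -0.2] op 1.005 gf 0.0 t 7.0 q [ 0.     1.    -0.003  0.   ] j7 -2.34
((295.1941833496094, 222.47303771972656), (76.86515808105469, 78.98162841796875), 104.99116516113281) 4663.0 [0.5062 0.4036 0.05  ]
((497.617919921875, 60.65873718261719), (162.985107421875, 312.82403564453125), 22.49266815185547) 21632.0 [0.6185 0.2633 0.05  ]
((330.4324035644531, 5.723747253417969), (74.9273452758789, 83.64102935791016), 7.694540500640869) 2710.5 [0.6531 0.3777 0.05  ]
```

View pics/w4.png

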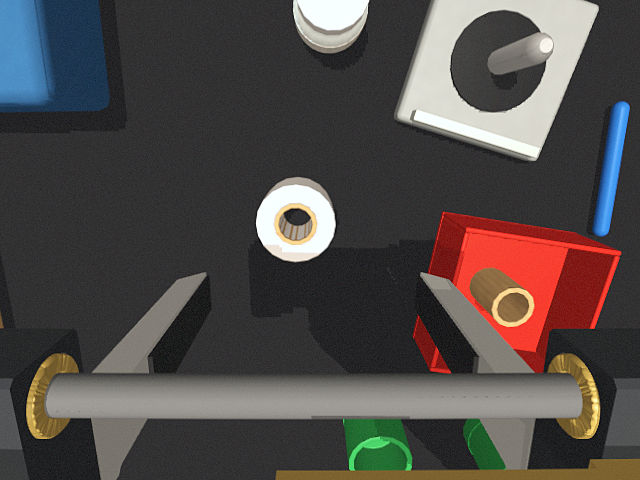

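```bash
python3 -m pendant '[1,0,0,0,0,1,0,0,0,0]'
python3 w.py w5.png; cat > roll.py <<'E'
from h import *
d=np.load("last.npz");hsv=cv2.cvtColor(d["im"],cv2.COLOR_RGB2HSV)
m=camera_model("wrist");m["R"]=d["R"];m["t"]=d["t"]
w=cv2.inRange(hsv,(0,0,185),(180,40,255));w[330:]=0
for c in cv2.findContours(w,cv2.RETR_EXTERNAL,cv2.CHAIN_APPROX_NONE)[0]:
    if 800<cv2.contourArea(c)<8000:
        e=cv2.fitEllipse(cv2.convexHull(c));print(e,cv2.contourArea(c),onz(m,[e[0]],.05)[0].round(4))
E
python3 roll.py
```

```text
time: 7.25
eef_pos: [0.503, 0.3903, 0.1786]
tcp_rot: [-0.001, 1.0, -0.003, 0.001]
wrist_force: [-0.1, 0.2, 0.4]
opening: 1.0
grasp_force: 0.0
eef [0.503  0.3903 0.1786] wf [-0.1  0.2  0.4] op 1.0 gf 0.0 t 7.25 q [-0.001  1.    -0.003  0.001] j7 -2.34
((296.6889953613281, 223.52452087402344), (76.1075210571289, 78.73265075683594), 100.12556457519531) 4600.0 [0.506  0.4034 0.05  ]
((331.80615234375, 8.731487274169922), (74.47644805908203, 82.33197021484375), 9.302225112915039) 2833.5 [0.6526 0.3776 0.05  ]
```

```bash
python3 -m pendant '[1,0.003,0.013,-0.03,0,1,0,0,-0.04,0,1,0,0,-0.04,0,1,0,0,-0.03,0,1,0,0,-0.02,0]'
python3 -m pendant '[-1,0,0,0,0,-1,0,0,0,0,-1,0,0,0,0,-1,0,0,0,0,-1,0,0,0,0]' 20
python3 -m pendant '[-1,0,0,0,0,-1,0,0,0,0]'
```

```text
time: 7.8
eef_pos: [0.5044, 0.4026, 0.0149]
tcp_rot: [0.001, 1.0, -0.003, -0.001]
wrist_force: [0.2, -0.4, 0.5]
opening: 0.997
grasp_force: 0.0
time: 8.3
eef_pos: [0.506, 0.4039, 0.0183]
tcp_rot: [-0.001, 1.0, -0.003, 0.001]
wrist_force: [-0.6, -0.4, 3.9]
opening: 0.635
grasp_force: 20.0
time: 8.5
eef_pos: [0.506, 0.4039, 0.0183]
tcp_rot: [-0.001, 1.0, -0.003, 0.001]
wrist_force: [0.0, -0.6, 6.3]
opening: 0.638
grasp_force: 20.0
```

```bash
python3 q.py 499 63 0.024 547 47 0.089;  python3 -m pendant '[-1,0,0,0.03,0,-1,0,0,0.04,0,-1,0,0,0.04,0,-1,0,-0.02,0.02,0,-1,0.023,-0.03,0,0]'
python3 -m pendant '[-1,0.025,-0.03,0,0,-1,0.025,-0.03,0,0,-1,0.02,-0.03,0,0,-1,0.01,-0.01,0,0,-1,0,0,0,0]'
python3 -m pendant '[-1,0,0,0,0,-1,0,0,0,0]'
python3 w.py w6.png
```

```text
[499.0, 63.0, 0.024] [0.6218 0.2517 0.024 ]
[547.0, 47.0, 0.089] [0.6215 0.2508 0.089 ]
time: 9.0
eef_pos: [0.5264, 0.3583, 0.1508]
tcp_rot: [-0.003, 1.0, 0.001, 0.001]
wrist_force: [1.1, -0.1, -2.0]
opening: 0.641
grasp_force: 20.0
time: 9.5
eef_pos: [0.6097, 0.2508, 0.1466]
tcp_rot: [0.001, 1.0, -0.005, 0.0]
wrist_force: [-0.0, -0.3, -1.7]
opening: 0.639
grasp_force: 20.0
time: 9.7
eef_pos: [0.6065, 0.2565, 0.1468]
tcp_rot: [-0.001, 1.0, -0.001, -0.001]
wrist_force: [1.1, 1.0, -2.1]
opening: 0.64
grasp_force: 20.0
eef [0.6065 0.2565 0.1468] wf [ 1.1  1.  -2.1] op 0.64 gf 20.0 t 9.7 q [-0.001  1.    -0.001 -0.001] j7 -2.08
```

View pics/w6.png

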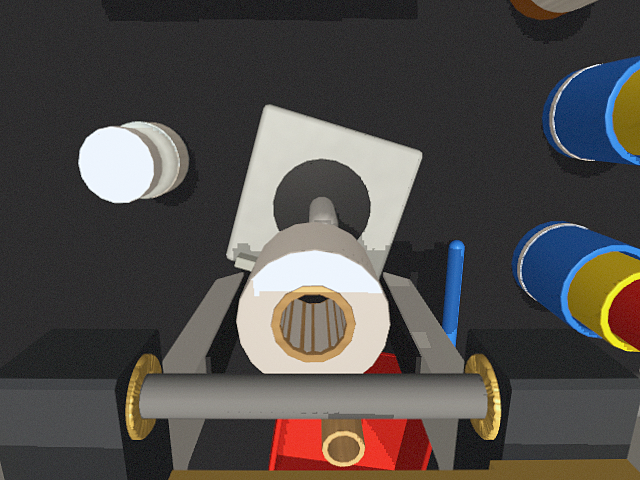

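```bash
python3 q.py 313.5 324.5 0.1785 321 200 .089;  python3 -m pendant '[-1,0.01,-0.004,0,0,-1,0.005,0,0,0,-1,0,0,0,0,-1,0,0,0,0,-1,0,0,0,0]'
```

```text
[313.5, 324.5, 0.1785] [0.6056 0.2568 0.1785]
[321.0, 200.0, 0.089] [0.6387 0.2525 0.089 ]
time: 10.25
eef_pos: [0.6229, 0.2496, 0.1466]
tcp_rot: [0.0, 1.0, -0.003, -0.0]
wrist_force: [-0.2, 1.4, -1.9]
opening: 0.638
grasp_force: 20.0
```

```bash
python3 -m pendant '[-1,0,0,-0.033,0,-1,0,0,0,0,-1,0,0,0,0]'
```

```text
time: 10.55
eef_pos: [0.6225, 0.2493, 0.1135]
tcp_rot: [0.0, 1.0, -0.003, -0.001]
wrist_force: [0.5, -0.0, -0.8]
opening: 0.633
grasp_force: 20.0
```

```bash
python3 -m pendant '[-1,0,0.0015,-0.01,0,-1,0,0,-0.01,0,-1,0,0,-0.01,0,-1,0,0,-0.01,0,-1,0,0,0,0]'
python3 -m pendant '[-1,0,0,-0.01,0,-1,0,0,-0.01,0,-1,0,0,-0.01,0,-1,0,0,0,0]'
```

```text
time: 11.05
eef_pos: [0.6218, 0.2503, 0.0717]
tcp_rot: [0.001, 1.0, -0.003, -0.002]
wrist_force: [-0.3, -0.7, -1.1]
opening: 0.64
grasp_force: 20.0
time: 11.45
eef_pos: [0.6226, 0.2507, 0.0424]
tcp_rot: [0.0, 1.0, -0.003, -0.001]
wrist_force: [-0.4, 0.5, -2.4]
opening: 0.638
grasp_force: 20.0
```

```bash
python3 -m pendant '[-1,0,0,-0.001,0,-1,0,0,0,0,1,0,0,0,0,1,0,0,0,0,1,0,0,0,0]'
python3 -m pendant '[1,0,0,0,0,1,0,0,0.03,0,1,0,0,0.04,0,1,0,0,0.04,0,1,0,0,0.04,0]'
python3 -m pendant '[1,0,-0.04,0.03,0,1,0.01,-0.04,0.03,0,1,0,-0.04,0.02,0,1,0,-0.04,0,0,1,0,0,0,0]'
python3 -m pendant '[1,0,0,0,0,1,0,0,0,0,1,0,0,0,0]'
python3 w.py w7.png; python3 - <<'E'
from h import *
snap("scene","s1.png")
E
```

```text
time: 11.95
eef_pos: [0.6235, 0.2511, 0.0432]
tcp_rot: [-0.0, 1.0, -0.003, 0.0]
wrist_force: [0.5, 0.4, -1.0]
opening: 0.858
grasp_force: 0.0
time: 12.45
eef_pos: [0.623, 0.2509, 0.1944]
tcp_rot: [-0.0, 1.0, -0.003, -0.0]
wrist_force: [0.1, 0.5, 0.2]
opening: 1.001
grasp_force: 0.0
time: 12.95
eef_pos: [0.6339, 0.0828, 0.2734]
tcp_rot: [0.003, 1.0, -0.008, 0.001]
wrist_force: [0.2, -1.0, -0.1]
opening: 1.0
grasp_force: 0.0
time: 13.25
eef_pos: [0.6326, 0.0939, 0.2719]
tcp_rot: [-0.0, 1.0, -0.002, -0.0]
wrist_force: [-0.0, 0.6, 0.5]
opening: 0.999
grasp_force: 0.0
eef [0.6326 0.0939 0.2719] wf [-0.   0.6  0.5] op 0.999 gf 0.0 t 13.25 q [-0.     1.    -0.002 -0.   ] j7 -1.82
```

View pics/w7.png

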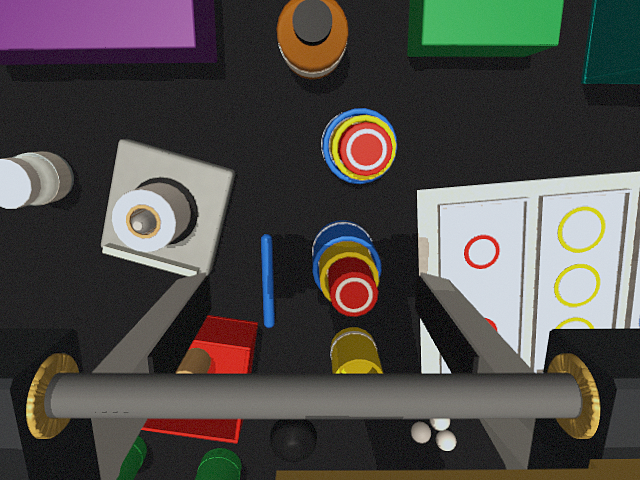

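The roll sits on the spindle at (144,221), with the spindle tip showing. The stack tops are at (367,149) and (354,294), and the first S ring is at (482,251).

```bash
python3 q.py 144 221 .074 143 223 .089 367 149 .132 354 294 .132 482 251 .003 581 229 .003 577 285 .003
```

```text
[144.0, 221.0, 0.074] [0.6224 0.2507 0.074 ]
[143.0, 223.0, 0.089] [0.6239 0.2455 0.089 ]
[367.0, 149.0, 0.132] [0.6894 0.0543 0.132 ]
[354.0, 294.0, 0.132] [0.5738 0.0616 0.132 ]
[482.0, 251.0, 0.003] [ 0.5715 -0.0932  0.003 ]
[581.0, 229.0, 0.003] [ 0.5964 -0.2007  0.003 ]
[577.0, 285.0, 0.003] [ 0.5306 -0.2065  0.003 ]
```

```bash
python3 -m pendant '[0.3,0.03,-0.02,0,0,0.3,0.027,-0.02,0,0,0.3,0,0,-0.04,0,0.3,0,0,-0.04,0,0.3,0,0,0,0]'
python3 -m pendant '[0.3,0,0,0,0,0.3,0,0,0,0,0.3,0,0,0,0]'
python3 w.py w8.png
```

```text
time: 13.85
eef_pos: [0.6856, 0.052, 0.186]
tcp_rot: [0.001, 1.0, -0.002, -0.006]
wrist_force: [-0.5, 0.3, 0.1]
opening: 0.653
grasp_force: 0.0
time: 14.15
eef_pos: [0.6915, 0.0523, 0.1948]
tcp_rot: [-0.0, 1.0, -0.003, 0.002]
wrist_force: [-0.3, 0.4, -0.5]
opening: 0.652
grasp_force: 0.0
eef [0.6915 0.0523 0.1948] wf [-0.3  0.4 -0.5] op 0.652 gf 0.0 t 14.15 q [-0.     1.    -0.003  0.002] j7 -1.75
```

View pics/w8.png

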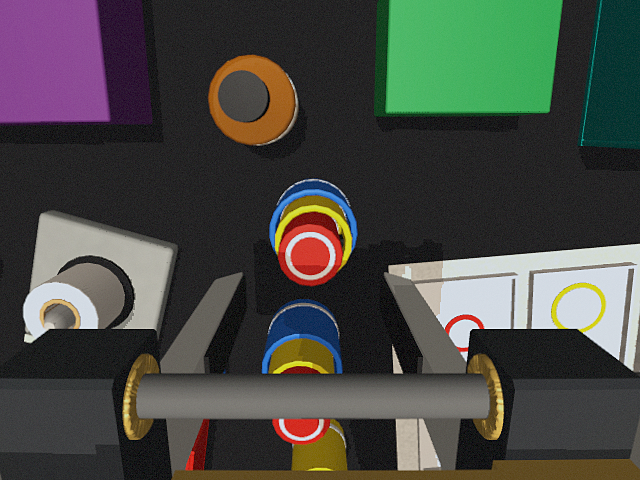

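Stack 1's top ring is at (310,256), between the open fingers.

```bash
python3 q.py 310 256 .132; python3 -m pendant '[0.3,-0.001,0.001,-0.04,0,0.3,0,0,-0.03,0,0.3,0,0,-0.017,0,0.3,0,0,0,0,0.3,0,0,0,0]'
```

```text
[310.0, 256.0, 0.132] [0.6892 0.0547 0.132 ]
time: 14.7
eef_pos: [0.6899, 0.0529, 0.1065]
tcp_rot: [-0.0, 1.0, -0.003, 0.001]
wrist_force: [-0.6, -0.2, -0.3]
opening: 0.648
grasp_force: 0.0
```

```bash
python3 -m pendant '[-1,-0.001,0.001,0,0,-1,0,0,0,0,-1,0,0,0,0,-1,0,0,0,0,-1,0,0,0,0]' 20
python3 -m pendant '[-1,0,0,0.002,0,-1,0,0,0.003,0,-1,0,0,0.004,0,-1,0,0,0.005,0,-1,0,0,0.005,0]'
python3 -m pendant '[-1,0,0,0.005,0,-1,0,0,0.005,0,-1,0,0,0.005,0,-1,0,0,0.005,0,-1,0,0,0.005,0]'
python3 -m pendant '[-1,0,0,0.005,0,-1,0,0,0.01,0,-1,0,0,0.02,0,-1,0,0,0.02,0,-1,0,0,0,0]'
```

```text
time: 15.2
eef_pos: [0.6887, 0.054, 0.1063]
tcp_rot: [-0.0, 1.0, -0.003, 0.001]
wrist_force: [-0.6, -0.0, 6.0]
opening: 0.421
grasp_force: 20.0
time: 15.7
eef_pos: [0.6877, 0.0539, 0.1244]
tcp_rot: [-0.0, 1.0, -0.003, -0.0]
wrist_force: [-0.1, 0.6, -1.6]
opening: 0.422
grasp_force: 20.0
time: 16.2
eef_pos: [0.6881, 0.0534, 0.1498]
tcp_rot: [0.0, 1.0, -0.003, 0.0]
wrist_force: [-0.0, 0.4, -0.9]
opening: 0.419
grasp_force: 20.0
time: 16.7
eef_pos: [0.6902, 0.0539, 0.2079]
tcp_rot: [-0.0, 1.0, -0.003, 0.003]
wrist_force: [1.0, 0.3, -0.9]
opening: 0.427
grasp_force: 20.0
```

```bash
python3 -m pendant '[-1,-0.03,-0.037,0,0,-1,-0.03,-0.037,0,0,-1,-0.03,-0.037,-0.02,0,-1,-0.029,-0.036,-0.03,0,-1,0,0,-0.03,0]'
python3 -m pendant '[-1,0,0,-0.03,0,-1,0,0,0,0,-1,0,0,0,0,-1,0,0,0,0]'
```

```text
time: 17.2
eef_pos: [0.5682, -0.0961, 0.1272]
tcp_rot: [0.002, 1.0, -0.007, -0.001]
wrist_force: [1.0, -1.2, -1.2]
opening: 0.42
grasp_force: 20.0
time: 17.6
eef_pos: [0.5739, -0.0885, 0.0989]
tcp_rot: [0.0, 1.0, -0.003, 0.001]
wrist_force: [0.3, -0.2, -0.6]
opening: 0.422
grasp_force: 20.0
```

```bash
python3 -m pendant '[-1,-0.003,-0.004,-0.02,0,-1,0,0,-0.015,0,-1,0,0,-0.01,0,-1,0,0,-0.004,0,-1,0,0,0,0]'
python3 -m pendant '[-1,0,0,-0.001,0,0.3,0,0,0,0,0.3,0,0,0,0,0.3,0,0,0,0,0.3,0,0,0,0]'
python3 -m pendant '[0.3,0,0,0.03,0,0.3,0,0,0.03,0,0.3,0,0,0.04,0,0.3,0,0.03,0.04,0,0.3,0,0.03,0.02,0]'
python3 -m pendant '[0.3,0,0.03,0,0,0.3,0,0.03,0,0,0.3,0,0.028,0,0,0.3,0,0,0,0,0.3,0,0,0,0]'
python3 -m pendant '[0.3,0,0,0,0,0.3,0,0,0,0]'
python3 w.py w9.png
```

```text
time: 18.1
eef_pos: [0.5706, -0.0925, 0.0495]
tcp_rot: [0.0, 1.0, -0.003, 0.001]
wrist_force: [0.7, -0.4, -0.5]
opening: 0.42
grasp_force: 20.0
time: 18.6
eef_pos: [0.5697, -0.0927, 0.0477]
tcp_rot: [0.0, 1.0, -0.003, 0.0]
wrist_force: [0.7, 0.7, 1.1]
opening: 0.647
grasp_force: 0.0
time: 19.1
eef_pos: [0.5713, -0.0331, 0.2111]
tcp_rot: [0.0, 1.0, -0.004, 0.003]
wrist_force: [0.5, 0.6, 0.0]
opening: 0.649
grasp_force: 0.0
time: 19.6
eef_pos: [0.5695, 0.0554, 0.2075]
tcp_rot: [0.0, 1.0, -0.002, -0.0]
wrist_force: [-0.1, -0.7, -0.3]
opening: 0.649
grasp_force: 0.0
time: 19.8
eef_pos: [0.5697, 0.0535, 0.2075]
tcp_rot: [0.0, 1.0, -0.004, -0.0]
wrist_force: [-0.2, 0.4, -0.6]
opening: 0.651
grasp_force: 0.0
eef [0.5697 0.0535 0.2075] wf [-0.2  0.4 -0.6] op 0.651 gf 0.0 t 19.8 q [ 0.     1.    -0.004 -0.   ] j7 -1.79
```

View pics/w9.png

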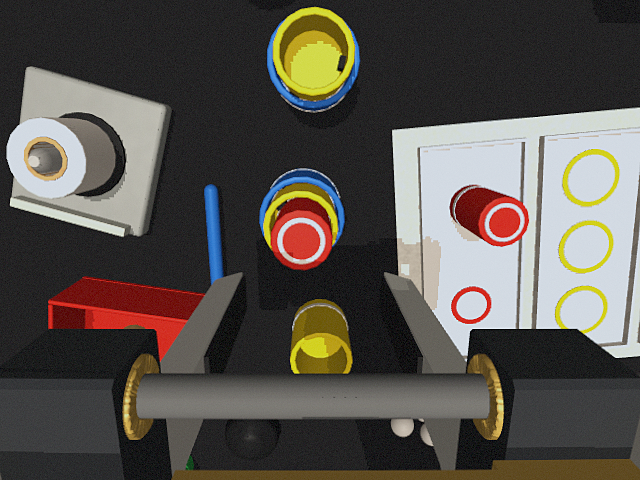

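The first red plug stands on its ring. Stack 1 now shows the open yellow cup at (312,53), and stack 2's plug top is at (301,239).

```bash
python3 q.py 301 239.5 .132 312.5 53 .102 504 223 .075 471 305 .003 585 246 .003; python3 -m pendant '[0.3,0.004,0.006,-0.04,0,0.3,0,0,-0.04,0,0.3,0,0,-0.02,0,0.3,0,0,0,0,0.3,0,0,0,0]'
```

```text
[301.0, 239.5, 0.132] [0.574  0.0616 0.132 ]
[312.5, 53.0, 0.102] [0.6877 0.0534 0.102 ]
[504.0, 223.0, 0.075] [ 0.5705 -0.0916  0.075 ]
[471.0, 305.0, 0.003] [ 0.4713 -0.1012  0.003 ]
[585.0, 246.0, 0.003] [ 0.5309 -0.2057  0.003 ]
time: 20.35
eef_pos: [0.574, 0.0607, 0.108]
tcp_rot: [0.0, 1.0, -0.003, 0.0]
wrist_force: [1.3, -0.6, 0.3]
opening: 0.649
grasp_force: 0.0
```

```bash
python3 -m pendant '[-1,0,0.001,-0.001,0,-1,0,0,0,0,-1,0,0,0,0,-1,0,0,0,0,-1,0,0,0,0]' 20
python3 -m pendant '[-1,0,0,0.002,0,-1,0,0,0.003,0,-1,0,0,0.004,0,-1,0,0,0.005,0,-1,0,0,0.005,0]'
python3 -m pendant '[-1,0,0,0.005,0,-1,0,0,0.005,0,-1,0,0,0.005,0,-1,0,0,0.005,0,-1,0,0,0.005,0]'
python3 -m pendant '[-1,0,0,0.005,0,-1,0,0,0.01,0,-1,0,0,0.01,0,-1,-0.02,-0.03,0,0,-1,-0.02,-0.03,0,0]'
python3 -m pendant '[-1,-0.02,-0.03,0,0,-1,-0.02,-0.03,0,0,-1,-0.022,-0.038,-0.02,0,-1,0,0,-0.04,0,-1,0,0,-0.01,0]'
python3 -m pendant '[-1,0,0,0,0,-1,0,0,0,0,-1,0,0,0,0]'
```

```text
time: 20.85
eef_pos: [0.5744, 0.0619, 0.1076]
tcp_rot: [0.0, 1.0, -0.003, 0.001]
wrist_force: [-1.2, -1.6, 6.1]
opening: 0.42
grasp_force: 20.0
time: 21.35
eef_pos: [0.5735, 0.0623, 0.1259]
tcp_rot: [0.0, 1.0, -0.003, -0.0]
wrist_force: [0.1, 0.4, -2.7]
opening: 0.422
grasp_force: 20.0
time: 21.85
eef_pos: [0.5737, 0.0624, 0.1512]
tcp_rot: [-0.0, 1.0, -0.003, 0.0]
wrist_force: [-0.9, -1.0, -1.1]
opening: 0.422
grasp_force: 20.0
time: 22.35
eef_pos: [0.534, 0.0026, 0.1766]
tcp_rot: [-0.0, 1.0, -0.002, 0.001]
wrist_force: [-0.7, -0.7, -1.1]
opening: 0.417
grasp_force: 20.0
time: 22.85
eef_pos: [0.4694, -0.0968, 0.104]
tcp_rot: [-0.0, 1.0, -0.004, -0.002]
wrist_force: [0.2, -0.5, -0.0]
opening: 0.421
grasp_force: 20.0
time: 23.15
eef_pos: [0.4733, -0.0949, 0.1069]
tcp_rot: [0.0, 1.0, -0.002, 0.001]
wrist_force: [-0.5, -1.0, -0.7]
opening: 0.421
grasp_force: 20.0
```

```bash
python3 -m pendant '[-1,-0.002,-0.006,-0.02,0,-1,0,0,-0.02,0,-1,0,0,-0.01,0,-1,0,0,-0.006,0,-1,0,0,0,0]'
python3 -m pendant '[-1,0,0,-0.001,0,0.3,0,0,0,0,0.3,0,0,0,0,0.3,0,0,0,0,0.3,0,0,0,0]'
python3 -m pendant '[0.5,0,0,0.03,0,0.5,0,0,0.03,0,0.5,0,0,0.04,0,0.5,0,0.03,0.04,0,0.5,-0.005,0.03,0.02,0]'
python3 -m pendant '[0.6,-0.004,0.03,0,0,0.6,-0.004,0.03,0,0,0.6,-0.003,0.028,0,0,0.6,0,0,0,0,0.6,0,0,0,0]'
python3 -m pendant '[0.6,0,0,0,0,0.6,0,0,0,0]'
python3 w.py w10.png
cat > col.py <<'E'
import sys
from h import *
d=np.load("last.npz");hsv=cv2.cvtColor(d["im"],cv2.COLOR_RGB2HSV)
m=camera_model("wrist");m["R"]=d["R"];m["t"]=d["t"]
R={"y":(22,110,60),"Y":(34,255,255),"b":(100,110,50),"B":(125,255,255)}
c=sys.argv[1];w=cv2.inRange(hsv,R[c],R[c.upper()]);w[365:]=0
z=float(sys.argv[2])
for c in cv2.findContours(w,cv2.RETR_EXTERNAL,cv2.CHAIN_APPROX_NONE)[0]:
    if cv2.contourArea(c)>1200:
        print(cv2.boundingRect(c),cv2.contourArea(c))
        x,y,ww,h=cv2.boundingRect(c);p=(x+ww/2,y+h-ww/2.);print("rim centre guess",p,onz(m,[p],z)[0].round(4))
E
python3 col.py y .072
```

```text
time: 23.65
eef_pos: [0.4704, -0.1017, 0.05]
tcp_rot: [0.0, 1.0, -0.003, 0.001]
wrist_force: [0.6, 0.3, -0.4]
opening: 0.423
grasp_force: 20.0
time: 24.15
eef_pos: [0.4697, -0.1017, 0.0487]
tcp_rot: [0.0, 1.0, -0.003, 0.0]
wrist_force: [1.2, 0.5, -0.6]
opening: 0.653
grasp_force: 0.0
time: 24.65
eef_pos: [0.4666, -0.0417, 0.2117]
tcp_rot: [0.0, 1.0, -0.004, 0.003]
wrist_force: [0.2, 0.5, -0.6]
opening: 0.748
grasp_force: 0.0
time: 25.15
eef_pos: [0.4535, 0.0463, 0.2086]
tcp_rot: [0.0, 1.0, -0.002, -0.0]
wrist_force: [-0.1, -0.4, 0.1]
opening: 0.798
grasp_force: 0.0
time: 25.35
eef_pos: [0.4537, 0.045, 0.2085]
tcp_rot: [0.0, 1.0, -0.004, -0.0]
wrist_force: [0.2, -1.2, -0.4]
opening: 0.799
grasp_force: 0.0
eef [0.4537 0.045  0.2085] wf [ 0.2 -1.2 -0.4] op 0.799 gf 0.0 t 25.35 q [ 0.     1.    -0.004 -0.   ] j7 -1.82
(275, 185, 69, 74) 3832.5
rim centre guess (309.5, 224.5) [0.4538 0.0482 0.072 ]
(562, 167, 57, 55) 2351.0
rim centre guess (590.5, 193.5) [ 0.4762 -0.166   0.072 ]
(566, 91, 59, 61) 2696.5
rim centre guess (595.5, 122.5) [ 0.5285 -0.1617  0.072 ]
(570, 9, 61, 66) 3042.5
rim centre guess (600.5, 44.5) [ 0.5815 -0.1572  0.072 ]
(244, 5, 82, 94) 5872.0
rim centre guess (285.0, 58.0) [0.5737 0.0641 0.072 ]
```

```bash
python3 -m pendant '[0.6,0,0.0035,-0.04,0,0.6,0,0,-0.05,0,0.6,0,0,-0.05,0,0.6,0,0,-0.02,0,0.6,0,0,0,0]'
python3 -m pendant '[-1,0,0,0,0,-1,0,0,0,0,-1,0,0,0,0,-1,0,0,0,0,-1,0,0,0,0]' 20
python3 -m pendant '[-1,0,0,0.03,0,-1,0,0,0.04,0,-1,0,0,0.04,0,-1,0.002,-0.04,0,0,-1,0.002,-0.04,0,0]'
python3 -m pendant '[-1,0.002,-0.04,0,0,-1,0.002,-0.04,0,0,-1,0.002,-0.04,0,0,-1,0.002,-0.04,0,0,-1,0,-0.02,-0.03,0]'
python3 -m pendant '[-1,0,0,-0.02,0,-1,0,0,0,0,-1,0,0,0,0,-1,0,0,0,0]'
```

```text
time: 25.9
eef_pos: [0.4514, 0.0488, 0.046]
tcp_rot: [0.001, 1.0, -0.003, -0.003]
wrist_force: [-1.0, -0.1, 0.5]
opening: 0.806
grasp_force: 0.0
time: 26.4
eef_pos: [0.4547, 0.0496, 0.05]
tcp_rot: [-0.0, 1.0, -0.003, 0.001]
wrist_force: [-0.2, -1.0, 7.3]
opening: 0.564
grasp_force: 19.9
time: 26.9
eef_pos: [0.4589, -0.0301, 0.1607]
tcp_rot: [-0.0, 1.0, -0.001, 0.002]
wrist_force: [0.7, -0.3, -1.2]
opening: 0.563
grasp_force: 19.9
time: 27.4
eef_pos: [0.4684, -0.2158, 0.1316]
tcp_rot: [0.003, 1.0, -0.005, 0.004]
wrist_force: [0.8, 0.4, -2.0]
opening: 0.565
grasp_force: 19.9
time: 27.8
eef_pos: [0.4666, -0.2097, 0.1098]
tcp_rot: [0.0, 1.0, -0.002, 0.001]
wrist_force: [1.3, 0.8, -0.9]
opening: 0.567
grasp_force: 19.9
```

```bash
python3 -m pendant '[-1,-0.001,-0.002,-0.02,0,-1,0,0,-0.02,0,-1,0,0,-0.01,0,-1,0,0,-0.006,0,-1,0,0,0,0]'
python3 -m pendant '[-1,0,0,-0.001,0,0.45,0,0,0,0,0.45,0,0,0,0,0.45,0,0,0,0,0.45,0,0,0,0]'
python3 -m pendant '[0.45,0,0,0.03,0,0.45,0,0,0.03,0,0.45,0,0,0.04,0,0.45,0.01,0.03,0.04,0,0.45,0.015,0.035,0.01,0]'
python3 -m pendant '[0.45,0.015,0.04,0,0,0.45,0.015,0.04,0,0,0.45,0.015,0.04,0,0,0.45,0.015,0.04,0,0,0.45,0.014,0.035,0,0]'
python3 -m pendant '[0.45,0.01,0.015,0,0,0.45,0,0,0,0,0.45,0,0,0,0,0.45,0,0,0,0]'
python3 w.py w11.png; python3 col.py y .102
```

```text
time: 28.3
eef_pos: [0.4652, -0.2121, 0.053]
tcp_rot: [0.0, 1.0, -0.003, 0.0]
wrist_force: [0.2, -0.1, -1.8]
opening: 0.564
grasp_force: 20.0
time: 28.8
eef_pos: [0.4648, -0.2123, 0.0518]
tcp_rot: [0.0, 1.0, -0.003, 0.0]
wrist_force: [0.3, -0.9, -0.4]
opening: 0.727
grasp_force: 0.0
time: 29.3
eef_pos: [0.4913, -0.1495, 0.2049]
tcp_rot: [0.001, 1.0, -0.005, 0.003]
wrist_force: [1.5, -0.4, 0.6]
opening: 0.726
grasp_force: 0.0
time: 29.8
eef_pos: [0.5638, 0.0496, 0.2009]
tcp_rot: [-0.0, 1.0, -0.002, 0.0]
wrist_force: [0.3, 0.9, -0.4]
opening: 0.726
grasp_force: 0.0
time: 30.2
eef_pos: [0.5727, 0.06, 0.2007]
tcp_rot: [0.001, 1.0, -0.004, -0.0]
wrist_force: [0.3, 0.4, -0.6]
opening: 0.727
grasp_force: 0.0
eef [0.5727 0.06   0.2007] wf [ 0.3  0.4 -0.6] op 0.727 gf 0.0 t 30.2 q [ 0.001  1.    -0.004 -0.   ] j7 -1.84
(575, 300, 65, 61) 2121.0
rim centre guess (607.5, 328.5) [ 0.5014 -0.1544  0.102 ]
(569, 225, 55, 53) 2202.5
rim centre guess (596.5, 250.5) [ 0.5611 -0.1364  0.102 ]
(272, 188, 76, 84) 4842.5
rim centre guess (310.0, 234.0) [0.5747 0.0625 0.102 ]
(573, 153, 58, 58) 2509.5
rim centre guess (602.0, 182.0) [ 0.6087 -0.1324  0.102 ]
(282, 8, 84, 96) 6047.0
rim centre guess (324.0, 62.0) [0.6843 0.0527 0.102 ]
```

View pics/w11.png

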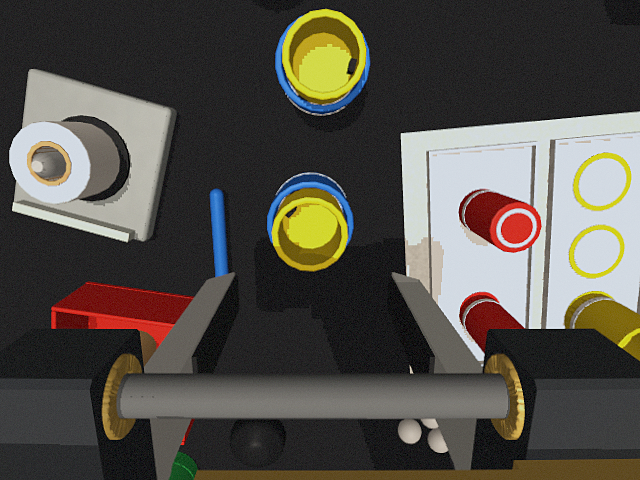

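Both red plugs and the yellow cup stand in their trays. Stack 2's yellow rim is at (310,233) and stack 1's at (323,57).

```bash
python3 -m pendant '[0.45,0.001,0.002,-0.04,0,0.45,0,0,-0.04,0,0.45,0,0,-0.03,0,0.45,0,0,-0.0125,0,0.45,0,0,0,0]'
python3 -m pendant '[-1,0,0,0,0,-1,0,0,0,0,-1,0,0,0,0,-1,0,0,0,0,-1,0,0,0,0]' 20
python3 -m pendant '[-1,0,0,0.002,0,-1,0,0,0.003,0,-1,0,0,0.004,0,-1,0,0,0.005,0,-1,0,0,0.005,0]'
python3 -m pendant '[-1,0,0,0.005,0,-1,0,0,0.005,0,-1,0,0,0.005,0,-1,0,0,0.005,0,-1,0,0,0.005,0]'
```

```text
time: 30.75
eef_pos: [0.5732, 0.063, 0.0771]
tcp_rot: [0.0, 1.0, -0.004, -0.002]
wrist_force: [1.2, -0.2, -0.2]
opening: 0.724
grasp_force: 0.0
time: 31.25
eef_pos: [0.5759, 0.0637, 0.08]
tcp_rot: [0.0, 1.0, -0.003, 0.002]
wrist_force: [0.2, -1.3, 7.2]
opening: 0.565
grasp_force: 20.0
time: 31.75
eef_pos: [0.5739, 0.0645, 0.0976]
tcp_rot: [-0.0, 1.0, -0.003, -0.0]
wrist_force: [0.1, 0.5, -1.6]
opening: 0.561
grasp_force: 19.9
time: 32.25
eef_pos: [0.5744, 0.0642, 0.1228]
tcp_rot: [0.0, 1.0, -0.003, -0.0]
wrist_force: [0.0, -0.9, -3.0]
opening: 0.564
grasp_force: 19.9
```

```bash
python3 -m pendant '[-1,0,0,0.01,0,-1,0,0,0.02,0,-1,0,0,0.025,0,-1,0.003,-0.03,0,0,-1,0.003,-0.04,0,0]'
python3 -m pendant '[-1,0.003,-0.04,0,0,-1,0.003,-0.04,0,0,-1,0.003,-0.04,0,0,-1,0.003,-0.04,0,0,-1,0.004,-0.035,-0.02,0]'
python3 -m pendant '[-1,0,0,-0.04,0,-1,0,0,0,0,-1,0,0,0,0,-1,0,0,0,0]'
```

```text
time: 32.75
eef_pos: [0.5814, -0.0035, 0.1792]
tcp_rot: [-0.001, 1.0, -0.0, 0.002]
wrist_force: [1.0, -0.6, -2.6]
opening: 0.566
grasp_force: 20.0
time: 33.25
eef_pos: [0.5984, -0.204, 0.1603]
tcp_rot: [0.001, 1.0, -0.004, 0.003]
wrist_force: [0.3, 0.0, -1.9]
opening: 0.566
grasp_force: 20.0
time: 33.65
eef_pos: [0.5981, -0.1995, 0.1194]
tcp_rot: [-0.0, 1.0, -0.002, 0.002]
wrist_force: [-0.2, 0.6, -1.6]
opening: 0.561
grasp_force: 19.9
```

```bash
python3 -m pendant '[-1,-0.0015,-0.0015,-0.03,0,-1,0,0,-0.02,0,-1,0,0,-0.01,0,-1,0,0,-0.006,0,-1,0,0,0,0]'
python3 -m pendant '[-1,0,0,-0.001,0,0.45,0,0,0,0,0.45,0,0,0,0,0.45,0,0,0,0,0.45,0,0,0,0]'
python3 -m pendant '[0.45,0,0,0.03,0,0.45,0,0,0.03,0,0.45,0,0,0.04,0,0.45,0.01,0.03,0.04,0,0.45,0.015,0.035,0.01,0]'
python3 -m pendant '[0.45,0.015,0.04,0,0,0.45,0.015,0.04,0,0,0.45,0.015,0.04,0,0,0.45,0.015,0.04,0,0,0.45,0.008,0.03,0,0]'
python3 -m pendant '[0.45,0,0,0,0,0.45,0,0,0,0,0.45,0,0,0,0,0.45,0,0,0,0]'
python3 w.py w12.png; python3 col.py y .102
```

```text
time: 34.15
eef_pos: [0.5963, -0.2022, 0.0527]
tcp_rot: [0.0, 1.0, -0.003, 0.001]
wrist_force: [-0.3, 0.4, -2.2]
opening: 0.562
grasp_force: 20.0
time: 34.65
eef_pos: [0.595, -0.2024, 0.0505]
tcp_rot: [0.0, 1.0, -0.003, 0.0]
wrist_force: [-0.3, -0.5, -0.0]
opening: 0.724
grasp_force: 0.0
time: 35.15
eef_pos: [0.6219, -0.1402, 0.2045]
tcp_rot: [0.001, 1.0, -0.005, 0.004]
wrist_force: [0.9, 0.1, -0.7]
opening: 0.723
grasp_force: 0.0
time: 35.65
eef_pos: [0.6884, 0.0559, 0.1994]
tcp_rot: [-0.001, 1.0, -0.002, 0.0]
wrist_force: [0.4, -0.1, -0.2]
opening: 0.728
grasp_force: 0.0
time: 36.05
eef_pos: [0.6876, 0.0498, 0.1996]
tcp_rot: [0.001, 1.0, -0.004, -0.0]
wrist_force: [-0.2, 0.0, -0.3]
opening: 0.727
grasp_force: 0.0
eef [0.6876 0.0498 0.1996] wf [-0.2  0.  -0.3] op 0.727 gf 0.0 t 36.05 q [ 0.001  1.    -0.004 -0.   ] j7 -1.79
(546, 275, 94, 86) 3990.5
rim centre guess (593.0, 314.0) [ 0.6286 -0.151   0.102 ]
(272, 189, 76, 84) 4876.5
rim centre guess (310.0, 235.0) [0.6892 0.0524 0.102 ]
```

```bash
python3 -m pendant '[0.45,0.001,0.003,-0.04,0,0.45,0,0,-0.04,0,0.45,0,0,-0.03,0,0.45,0,0,-0.0125,0,0.45,0,0,0,0]'
python3 -m pendant '[-1,0,0,0,0,-1,0,0,0,0,-1,0,0,0,0,-1,0,0,0,0,-1,0,0,0,0]' 20
python3 -m pendant '[-1,0,0,0.002,0,-1,0,0,0.003,0,-1,0,0,0.004,0,-1,0,0,0.005,0,-1,0,0,0.005,0]'
python3 -m pendant '[-1,0,0,0.005,0,-1,0,0,0.005,0,-1,0,0,0.005,0,-1,0,0,0.005,0,-1,0,0,0.005,0]'
python3 -m pendant '[-1,0,0,0.01,0,-1,0,0,0.02,0,-1,0,0,0.025,0,-1,-0.02,-0.033,0,0,-1,-0.02,-0.033,0,0]'
python3 -m pendant '[-1,-0.02,-0.033,0,0,-1,-0.02,-0.033,0,0,-1,-0.02,-0.033,0,0,-1,-0.02,-0.033,0,0,-1,-0.02,-0.033,0,0]'
python3 -m pendant '[-1,-0.018,-0.027,-0.02,0,-1,0,0,-0.03,0,-1,0,0,0,0,-1,0,0,0,0,-1,0,0,0,0]'
```

```text
time: 36.6
eef_pos: [0.6875, 0.0541, 0.0755]
tcp_rot: [0.0, 1.0, -0.003, -0.002]
wrist_force: [-0.3, -0.4, 0.6]
opening: 0.725
grasp_force: 0.0
time: 37.1
eef_pos: [0.6905, 0.0542, 0.0793]
tcp_rot: [0.0, 1.0, -0.003, 0.002]
wrist_force: [1.1, -2.0, 6.8]
opening: 0.582
grasp_force: 20.0
time: 37.6
eef_pos: [0.6886, 0.0555, 0.0963]
tcp_rot: [-0.0, 1.0, -0.003, -0.0]
wrist_force: [-0.1, -0.2, -2.3]
opening: 0.582
grasp_force: 20.0
time: 38.1
eef_pos: [0.6887, 0.0552, 0.1216]
tcp_rot: [-0.0, 1.0, -0.003, 0.0]
wrist_force: [-0.2, 0.7, -1.5]
opening: 0.581
grasp_force: 20.0
time: 38.6
eef_pos: [0.6493, -0.01, 0.1776]
tcp_rot: [-0.0, 1.0, -0.002, 0.001]
wrist_force: [-0.3, -0.8, -1.9]
opening: 0.581
grasp_force: 20.0
time: 39.1
eef_pos: [0.5481, -0.1772, 0.1769]
tcp_rot: [0.0, 1.0, -0.003, 0.0]
wrist_force: [0.6, -0.6, -2.3]
opening: 0.579
grasp_force: 20.0
time: 39.6
eef_pos: [0.5326, -0.202, 0.1276]
tcp_rot: [0.0, 1.0, -0.002, 0.001]
wrist_force: [0.6, 0.7, -1.6]
opening: 0.581
grasp_force: 20.0
```

```bash
python3 w.py w13.png
```

```text
eef [ 0.5326 -0.202   0.1276] wf [ 0.6  0.7 -1.6] op 0.581 gf 20.0 t 39.6 q [ 0.     1.    -0.002  0.001] j7 -1.4
```

View pics/w13.png

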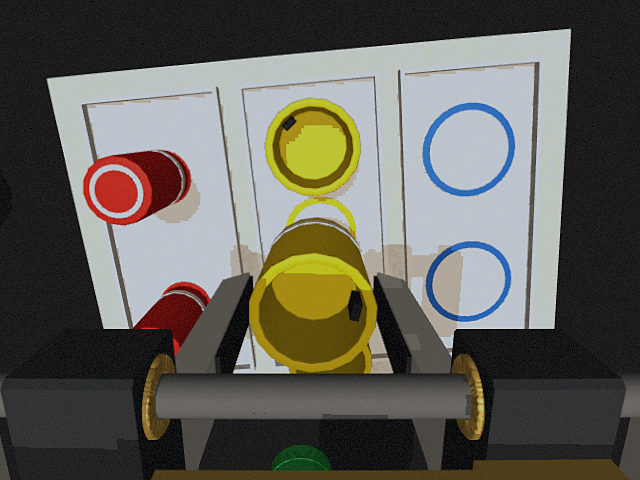

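The held cup's rim is at (314,313) and looks upright. The far yellow cup stands on its ring at (312,146), and the L rings are at (469,149) and (469,281).

```bash
python3 q.py 314 313 .150 313 146 .075 469 149 .003 468.5 281 .003; python3 -m pendant '[-1,-0.0015,-0.0035,-0.03,0,-1,0,0,-0.025,0,-1,0,0,-0.01,0,-1,0,0,-0.006,0,-1,0,0,0,0]'
```

```text
[314.0, 313.0, 0.15] [ 0.5321 -0.2018  0.15  ]
[313.0, 146.0, 0.075] [ 0.5954 -0.2017  0.075 ]
[469.0, 149.0, 0.003] [ 0.5902 -0.3125  0.003 ]
[468.5, 281.0, 0.003] [ 0.4907 -0.3208  0.003 ]
time: 40.15
eef_pos: [0.5298, -0.2061, 0.0553]
tcp_rot: [-0.0, 1.0, -0.003, 0.0]
wrist_force: [-0.5, 0.8, -1.7]
opening: 0.58
grasp_force: 20.0
```

```bash
python3 -m pendant '[-1,0,0,-0.0025,0,-1,0,0,0,0,0.45,0,0,0,0,0.45,0,0,0,0,0.45,0,0,0,0]'
python3 -m pendant '[0.45,0,0,0.02,0,0.45,0,0,0.03,0,0.45,0,0,0.04,0,0.45,0.004,0.03,0.04,0,0.45,0.006,0.035,0.02,0]'
python3 -m pendant '[0.8,0.007,0.04,0,0,0.8,0.007,0.04,0,0,0.8,0.007,0.04,0,0,0.8,0.007,0.04,0,0,0.8,0.006,0.04,0,0]'
python3 -m pendant '[0.8,0,0.003,0,0,0.8,0,0,0,0,0.8,0,0,0,0,0.8,0,0,0,0]'
python3 w.py w14.png; python3 col.py b .072
```

```text
time: 40.65
eef_pos: [0.5296, -0.2065, 0.053]
tcp_rot: [0.0, 1.0, -0.003, 0.0]
wrist_force: [-1.1, 0.0, -0.7]
opening: 0.721
grasp_force: 0.0
time: 41.15
eef_pos: [0.5407, -0.1429, 0.206]
tcp_rot: [0.001, 1.0, -0.005, 0.003]
wrist_force: [0.4, 0.8, -0.2]
opening: 0.722
grasp_force: 0.0
time: 41.65
eef_pos: [0.5735, 0.0601, 0.2028]
tcp_rot: [0.0, 1.0, -0.003, 0.0]
wrist_force: [0.3, -0.3, -0.2]
opening: 0.899
grasp_force: 0.0
time: 42.05
eef_pos: [0.5732, 0.0594, 0.2025]
tcp_rot: [0.001, 1.0, -0.004, -0.0]
wrist_force: [0.7, -0.9, 1.3]
opening: 0.904
grasp_force: 0.0
eef [0.5732 0.0594 0.2025] wf [ 0.7 -0.9  1.3] op 0.904 gf 0.0 t 42.05 q [ 0.001  1.    -0.004 -0.   ] j7 -1.85
(209, 189, 21, 116) 1365.0
rim centre guess (219.5, 294.5) [0.5186 0.1344 0.072 ]
(266, 175, 87, 92) 6030.5
rim centre guess (309.5, 223.5) [0.5754 0.0625 0.072 ]
(273, 13, 95, 103) 7465.0
rim centre guess (320.5, 68.5) [0.6852 0.0537 0.072 ]
```

```bash
python3 -m pendant '[0.8,0.0015,0.003,-0.04,0,0.8,0,0,-0.04,0,0.8,0,0,-0.04,0,0.8,0,0,-0.0375,0,0.8,0,0,0,0]'
python3 -m pendant '[-1,0,0,0,0,-1,0,0,0,0,-1,0,0,0,0,-1,0,0,0,0,-1,0,0,0,0]' 30
python3 -m pendant '[-1,0,0,0.01,0,-1,0,0,0.03,0,-1,0,0,0.04,0,-1,0,0,0.04,0,-1,0.001,-0.03,0.01,0]'
python3 -m pendant '[-1,0.002,-0.04,0,0,-1,0.002,-0.04,0,0,-1,0.002,-0.04,0,0,-1,0.002,-0.04,0,0,-1,0.002,-0.04,0,0]'
python3 -m pendant '[-1,0.002,-0.04,0,0,-1,0.002,-0.04,0,0,-1,0.001,-0.04,0,0,-1,0,-0.025,0,0,-1,0,0,-0.02,0]'
python3 -m pendant '[-1,0,0,-0.03,0,-1,0,0,0,0,-1,0,0,0,0,-1,0,0,0,0]'
```

```text
time: 42.6
eef_pos: [0.5707, 0.0626, 0.0406]
tcp_rot: [0.001, 1.0, -0.004, -0.005]
wrist_force: [-0.8, 0.5, -0.0]
opening: 0.9
grasp_force: 0.0
time: 43.1
eef_pos: [0.5766, 0.064, 0.0471]
tcp_rot: [0.0, 1.0, -0.003, 0.002]
wrist_force: [-0.6, -1.9, 7.7]
opening: 0.733
grasp_force: 30.0
time: 43.6
eef_pos: [0.5782, 0.0411, 0.1802]
tcp_rot: [-0.003, 1.0, 0.001, 0.004]
wrist_force: [1.7, -0.1, -2.6]
opening: 0.726
grasp_force: 30.0
time: 44.1
eef_pos: [0.5851, -0.1664, 0.1754]
tcp_rot: [-0.0, 1.0, -0.003, -0.0]
wrist_force: [0.6, 0.4, -2.3]
opening: 0.731
grasp_force: 30.0
time: 44.6
eef_pos: [0.5909, -0.3176, 0.1574]
tcp_rot: [0.003, 1.0, -0.007, 0.002]
wrist_force: [0.1, -0.4, -3.6]
opening: 0.732
grasp_force: 30.0
time: 45.0
eef_pos: [0.5919, -0.3104, 0.1267]
tcp_rot: [0.0, 1.0, -0.003, 0.001]
wrist_force: [-0.2, -0.1, -2.5]
opening: 0.733
grasp_force: 30.0
```

```bash
python3 -m pendant '[-1,-0.001,-0.002,-0.03,0,-1,0,0,-0.025,0,-1,0,0,-0.015,0,-1,0,0,-0.004,0,-1,0,0,0,0]'
python3 -m pendant '[-1,0,0,-0.0025,0,-1,0,0,0,0,0.8,0,0,0,0,0.8,0,0,0,0,0.8,0,0,0,0]'
python3 -m pendant '[0.8,0,0,0.02,0,0.8,0,0,0.03,0,0.8,0,0,0.04,0,0.8,0.007,0.03,0.04,0,0.8,0.01,0.036,0.02,0]'
python3 -m pendant '[0.8,0.01,0.04,0,0,0.8,0.01,0.04,0,0,0.8,0.01,0.04,0,0,0.8,0.01,0.04,0,0,0.8,0.01,0.04,0,0]'
python3 -m pendant '[0.8,0.01,0.04,0,0,0.8,0.01,0.04,0,0,0.8,0.01,0.02,0,0,0.8,0,0,0,0,0.8,0,0,0,0]'
python3 -m pendant '[0.8,0,0,0,0,0.8,0,0,0,0]'
python3 w.py w15.png; python3 col.py b .072
```

```text
time: 45.5
eef_pos: [0.5903, -0.3125, 0.0516]
tcp_rot: [0.0, 1.0, -0.003, 0.0]
wrist_force: [0.5, -0.2, -2.3]
opening: 0.729
grasp_force: 30.0
time: 46.0
eef_pos: [0.5899, -0.3126, 0.0488]
tcp_rot: [0.0, 1.0, -0.003, 0.0]
wrist_force: [0.5, -0.5, 0.1]
opening: 0.899
grasp_force: 0.0
time: 46.5
eef_pos: [0.6076, -0.2492, 0.2019]
tcp_rot: [0.002, 1.0, -0.005, 0.002]
wrist_force: [0.6, 0.3, -1.1]
opening: 0.902
grasp_force: 0.0
time: 47.0
eef_pos: [0.6569, -0.0451, 0.1983]
tcp_rot: [0.0, 1.0, -0.003, 0.0]
wrist_force: [0.4, 0.4, -0.1]
opening: 0.903
grasp_force: 0.0
time: 47.5
eef_pos: [0.6864, 0.0527, 0.1978]
tcp_rot: [0.001, 1.0, -0.003, -0.0]
wrist_force: [-0.4, -1.3, -0.2]
opening: 0.904
grasp_force: 0.0
time: 47.7
eef_pos: [0.6865, 0.0508, 0.1981]
tcp_rot: [0.001, 1.0, -0.004, -0.0]
wrist_force: [-0.2, -0.1, -0.6]
opening: 0.901
grasp_force: 0.0
eef [0.6865 0.0508 0.1981] wf [-0.2 -0.1 -0.6] op 0.901 gf 0.0 t 47.7 q [ 0.001  1.    -0.004 -0.   ] j7 -1.8
(266, 175, 88, 93) 6199.0
rim centre guess (310.0, 224.0) [0.6893 0.0535 0.072 ]
```

```bash
python3 -m pendant '[0.8,0.002,0.003,-0.04,0,0.8,0,0,-0.04,0,0.8,0,0,-0.04,0,0.8,0,0,-0.033,0,0.8,0,0,0,0]'
python3 -m pendant '[-1,0,0,0,0,-1,0,0,0,0,-1,0,0,0,0,-1,0,0,0,0,-1,0,0,0,0]' 30
python3 -m pendant '[-1,0,0,0.01,0,-1,0,0,0.03,0,-1,0,0,0.04,0,-1,0,0,0.04,0,-1,-0.02,-0.037,0.01,0]'
python3 -m pendant '[-1,-0.02,-0.037,0,0,-1,-0.02,-0.037,0,0,-1,-0.02,-0.037,0,0,-1,-0.02,-0.037,0,0,-1,-0.02,-0.037,0,0]'
python3 -m pendant '[-1,-0.02,-0.037,0,0,-1,-0.02,-0.037,0,0,-1,-0.02,-0.037,0,0,-1,-0.018,-0.041,-0.02,0,-1,0,0,-0.03,0]'
python3 -m pendant '[-1,0,0,0,0,-1,0,0,0,0,-1,0,0,0,0]'
```

```text
time: 48.25
eef_pos: [0.6844, 0.0545, 0.0402]
tcp_rot: [0.001, 1.0, -0.004, -0.005]
wrist_force: [-0.4, 0.6, -0.2]
opening: 0.904
grasp_force: 0.0
time: 48.75
eef_pos: [0.6904, 0.0556, 0.0476]
tcp_rot: [0.0, 1.0, -0.003, 0.002]
wrist_force: [-0.9, -2.4, 7.9]
opening: 0.728
grasp_force: 30.0
time: 49.25
eef_pos: [0.6736, 0.0285, 0.1809]
tcp_rot: [-0.004, 1.0, 0.002, 0.006]
wrist_force: [1.1, 0.1, -2.4]
opening: 0.723
grasp_force: 30.0
time: 49.75
eef_pos: [0.5675, -0.1665, 0.1756]
tcp_rot: [-0.0, 1.0, -0.003, 0.0]
wrist_force: [0.1, -1.1, -2.2]
opening: 0.726
grasp_force: 30.0
time: 50.25
eef_pos: [0.4873, -0.3271, 0.1265]
tcp_rot: [0.004, 1.0, -0.008, 0.001]
wrist_force: [-0.5, -0.6, -3.5]
opening: 0.724
grasp_force: 30.0
time: 50.55
eef_pos: [0.4927, -0.3163, 0.1266]
tcp_rot: [0.0, 1.0, -0.002, 0.001]
wrist_force: [1.1, 0.0, -3.5]
opening: 0.727
grasp_force: 30.0
```

```bash
python3 -m pendant '[-1,-0.002,-0.004,-0.03,0,-1,0,0,-0.025,0,-1,0,0,-0.015,0,-1,0,0,-0.003,0,-1,0,0,0,0]'
python3 -m pendant '[-1,0,0,-0.0025,0,-1,0,0,0,0,0.8,0,0,0,0,0.8,0,0,0,0,0.8,0,0,0,0]'
python3 -m pendant '[0.8,0,0,0.02,0,0.8,0,0,0.03,0,0.8,0,0,0.04,0,0.8,0,0.03,0.05,0,0.8,-0.01,0.03,0.05,0]'
python3 -m pendant '[0.8,-0.02,0.03,0.04,0,0.8,-0.02,0.03,0.02,0,0.8,0,0,0,0,0.8,0,0,0,0,0.8,0,0,0,0]'
python3 w.py w16.png; python3 - <<'E'
from h import *
snap("top","t2.png");snap("scene","s2.png")
w=cv2.imread("pics/w16.png");s=cv2.imread("pics/s2.png");t=cv2.imread("pics/t2.png")
o=np.zeros((600,800,3),np.uint8)
o[:300,:400]=cv2.resize(w,(400,300))
o[:300,400:]=cv2.resize(t,(400,300))
o[300:,:400]=cv2.resize(s[190:310,80:240],(400,300));o[300:,400:]=cv2.resize(s[190:370,320:560],(400,300))
cv2.imwrite("pics/m.png",o)
E
```

```text
time: 51.05
eef_pos: [0.4899, -0.3211, 0.0529]
tcp_rot: [0.0, 1.0, -0.002, 0.001]
wrist_force: [0.8, 0.7, -2.7]
opening: 0.727
grasp_force: 30.0
time: 51.55
eef_pos: [0.489, -0.3221, 0.0501]
tcp_rot: [0.0, 1.0, -0.003, 0.0]
wrist_force: [-0.4, 0.6, -1.0]
opening: 0.893
grasp_force: 0.0
time: 52.05
eef_pos: [0.4808, -0.2703, 0.2264]
tcp_rot: [0.0, 1.0, -0.003, 0.001]
wrist_force: [1.0, 0.7, 0.1]
opening: 0.898
grasp_force: 0.0
time: 52.55
eef_pos: [0.4416, -0.2138, 0.2812]
tcp_rot: [0.0, 1.0, -0.004, -0.0]
wrist_force: [-0.7, -0.4, -0.2]
opening: 0.901
grasp_force: 0.0
eef [ 0.4416 -0.2138  0.2812] wf [-0.7 -0.4 -0.2] op 0.901 gf 0.0 t 52.55 q [ 0.     1.    -0.004 -0.   ] j7 -1.29
```

View pics/m.png

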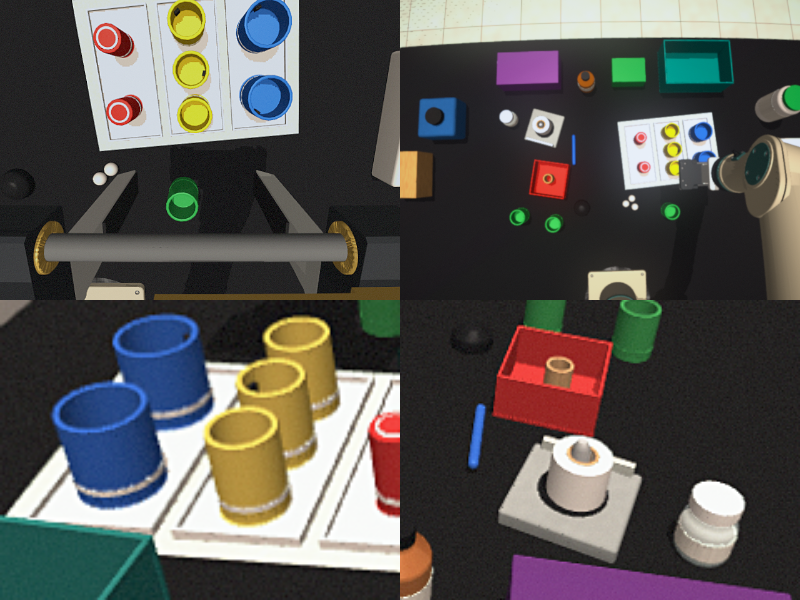

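All seven cups stand in their trays, the core is in the bin and the roll is on the spindle. A quick numeric check of the blue and yellow rims, then I hand in.

```bash
python3 q.py 427 156 .075 423 42 .075 310 183 .075 304 116 .075 299 32 .075; python3 - <<'E'
from h import *
m=camera_model("wrist");d=np.load("last.npz");m["R"]=d["R"];m["t"]=d["t"]
print(proj(m,np.array([[.4905,-.3205,.075],[.5905,-.312,.075],[.4655,-.2115,.075]])).round())
E
```

```text
[427.0, 156.0, 0.075] [ 0.4885 -0.3166  0.075 ]
[423.0, 42.0, 0.075] [ 0.5841 -0.3077  0.075 ]
[310.0, 183.0, 0.075] [ 0.4648 -0.2105  0.075 ]
[304.0, 116.0, 0.075] [ 0.5241 -0.2058  0.075 ]
[299.0, 32.0, 0.075] [ 0.5926 -0.2024  0.075 ]
[[431. 154.]
 [429.  34.]
 [311. 182.]]
```

```bash
python3 -c "
from station import env
print(env.finish_job())"
```

```text
the job is handed in; nothing more can be done
None
```

I handed the job in after about 53 s of robot time: the core is in the bin, the roll is down on the spindle, all seven cups stand in their trays, and the bottle was left alone. My last pictures showed this, but the hand-in returned no verdict.

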